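# Gauge the heater well

### The arm

A 6-joint arm with a two-finger parallel gripper is mounted at the origin on the work surface. World frame = base frame: x ahead of the robot, y to its left, z up, the work surface at z = 0. Lengths are in m, angles in rad, forces in N, time in s.
With the tool pointing down it reaches from about 0.25 to 0.775 m from the base axis. Payload 4 kg.
Tool frame: the origin (TCP) lies midway between the tips of the shut fingers; the grasp point (between the pads) lies 19 mm behind it; z points along the fingers, y is the direction in which the jaws open and shut (so a half turn about z gives the same grasp; the last joint's range is limited). The gripper opens to 94 mm and grips with 3 to 60 N. Pads are 16 mm wide; open, the fingers measure 119 mm over their backs; the gripper's body (75 mm by 177 mm) begins 78 mm behind the grasp point.
Start: joints at [-1.277, 0.087, 1.371, -0, 1.684, -0.103], TCP at [0.213, -0.507, 0.206] pointing down, gripper open.
Joint ranges: [-3.1, 3.1], [-0.76, 2.03], [0.27, 2.55], [-1.08, 4.22], [0.17, 2.65], [-2.57, 2.57]. Speed limits (rad/s): [2.79, 2.79, 3.14, 3.14, 3.14, 3.14].

### API

Orientations are given as [roll, pitch, yaw] about the fixed x, y, z axes, in that order (R = Rz(yaw) Ry(pitch) Rx(roll)).
In Python, from bench import robot gives the robot as it stands.
- The arm moves only by the tool drive_tool, never from a script. Its argument "series" is a list that holds one entry, the list of rows, each a list of 7 numbers: the turn, a rotation vector about the tool's x, y, z in rad, then the shift along the tool's x, y, z in cm, then the opening in per cent of the stroke, from 0 (shut) to 100 (fully open). In form: [[[rx, ry, rz, tx, ty, tz, fingers], ...]]. A call has 1 to 20 rows; each row is the pose to reach, as a shift and turn from the pose measured when the call began, along the tool's axes at that moment; what a row does not reach only later rows make up. A row lasts 1/10 s, in which the tool goes at most 50 mm and 8.59 degrees, less where a joint would pass 70% of its speed; a pose out of reach is approached as far as the arm can. A call with a gripper value outside its range is refused whole. The fingers move at their own pace and stop on an object; the grip force is fixed at half the most. Time passes only in rows, so rows that repeat a pose let the fingers close. It gives the time, the measured TCP pose, the force and the opening at its end, in the units of the state.
- robot.get_obs(): the state, without advancing time (a new reading comes with each control period).
- robot.snapshot(name): name is "scene" or "top" or "wrist"; returns a dict with "img" (400x640x3 uint8, blue, green, red), "depth" (400x640 float32, m along the optical axis (not along the pixel's ray), 0 where there is no reading), "vertical_fov" (degrees; the focal length in pixels is half the picture's height over the tangent of half this angle, whatever the lens; pixels are square), "cx", "cy" (the principal point, pixels), "rvec" (rotation vector, rad) and "tvec" (3), from world to camera coordinates, as OpenCV has them. Camera axes: x right, y down, z forward; pixel columns grow to the right and rows downward; lengths in m; the calibration is good to about 2 mm. A picture is of the moment at which its call begins.
- robot.close_job(): hands the job in, once; it reports no verdict.
The state is a dict: "time": time; "joint_positions": joint angles; "qvel": joint speeds; "joint_torque": joint torques, N m; "tool_pos": TCP position; "ee_rot": TCP orientation; "wrist_force": force on the tool from outside, world axes, zero at the start; "wrist_torque": the same for the moment, N m; "width": finger opening in m.
Only numpy, scipy, OpenCV 4.12 (cv2) and the standard library are available. Lean on these libraries where they do the work, as an engineer would, in place of code of your own. Each camera call takes 0.05 s, during which the arm holds its last target.

### The job

Leaving the black-handled rod in the stand and the marker alone for now, take the white-handled depth gauge with the orange band, lower it (do not drop it) into the blue-collared well of the block heater until it bottoms, and let go of it there. Then read it: if the orange band on its shaft has sunk out of sight the well is clear, so slide the black marker all the way to the green end of its track; if the band still shows above the collar a spacer was left in the well, so slide the marker all the way to the orange end.

Things in the scene. Friction and masses are not known exactly. Their poses are not given: they have to be found in the camera images.
- gauge_mid (a point): Depth gauge: upright round steel rod 160 mm long, 0.16 kg, its lower 45 mm loose in one of two holes of a grey stand (70x140x60 mm high). Point: on its axis 80 mm above the lower tip, z up the rod. Shaft 14 mm thick; the top 40 mm is a white round handle 26 mm thick (middle 60 mm above this point). Orange band on the shaft 58 to 80 mm above the tip.
- probe_mid (a point): Bystander: stirring rod of the gauge's shape and size, but with a black handle and no orange, in the stand's other hole, 80 mm from the gauge. Point: on its axis, 80 mm above its lower tip.
- well (a point): Well to gauge: rim centre of the blue funnel collar on the white heater (fixed), 110 mm above the bench, z up. Collar 10 mm high, 44 mm wide inside at the rim, narrowing to an upright 21 mm bore. Bottom 95 mm below the rim if clear (gauge stands 65 mm proud), 50 mm if a spacer is in it (110 mm proud). The same well with a grey collar, 80 mm off towards this point's -y, is not to be used.
- marker (a joint): Position of the black marker along its track, in m: 0 at the orange end, 0.12 at the green end; it starts near the middle and stays where it is left (friction about 1.5 N).
- marker_top (a point): Centre of the top of the black marker: a block 20 mm long along the track, 28 mm across, 40 mm high, its top 54.5 mm above the bench. This point's y axis runs along the track to the green end (away from the robot). The track is a fixed bar 40 mm wide, 14 mm high, 170 mm long, with a green pad beyond one end and an orange pad beyond the other, both 30 mm long and 14 mm high.
There are look-alikes about, which are no part of the job. Leave any yellow look-alike of the part that bears gauge_mid alone.

How it is judged:
By the outcome, as a careful person would: the job done as asked, in the order asked, and still so for the second after the job is handed in, with the robot touching nothing.
It also fails if it takes over 61 s, if anything falls off the work surface, if the arm or the gripper's body presses on something with over 40 N, if the wrist force passes 120 N, or if a joint passes its speed limit or range.

## Working session

There is one attempt and no reset: what is moved stays moved. The work goes in short steps, Python scripts to look and compute and a tool call to move; the robot and the scene stay as the last step left them, time stands still between calls to the robot, and variables do not carry over. Pictures are saved under pics/ and viewed, and the job is handed in when it is done.

Besides the shell and the picture viewer there is one more tool, called after "Call:" as name([rows], argument=value, ...), one row to a line, values as JSON. drive_tool: Moves the arm, as the interface text tells. Its arguments: {"type":"object","properties":{"series":{"type":"array","items":{"type":"array","items":{"type":"array","items":{"type":"number"}}}}},"required":["series"]}

```bash
ls; mkdir -p pics
cat > h.py <<'E'
import numpy as np, cv2
from bench import robot
def snap(n):
    s=robot.snapshot(n); s['f']=200/np.tan(np.radians(s['vertical_fov'])/2); s['R']=cv2.Rodrigues(np.array(s['rvec'],float))[0]; s['t']=np.array(s['tvec'],float).ravel(); return s
def ray(s,u,v):
    d=np.array([(u-s['cx'])/s['f'],(v-s['cy'])/s['f'],1.]); return -s['R'].T@s['t'], s['R'].T@d
def plane(s,u,v,z):
    o,d=ray(s,u,v); return o+d*(z-o[2])/d[2]
def dpt(s,u,v):
    o,d=ray(s,u,v); return o+d*s['depth'][int(round(v)),int(round(u))]
def proj(s,p):
    q=s['R']@np.array(p,float)+s['t']; return q[:2]/q[2]*s['f']+[s['cx'],s['cy']]
def tri(*l):
    A=0;b=0
    for s,u,v in l:
        o,d=ray(s,u,v); d=d/np.linalg.norm(d); P=np.eye(3)-np.outer(d,d); A=A+P; b=b+P@o
    return np.linalg.solve(A,b)
E
python3 - <<'E'
from h import *
for n in ['scene','top','wrist']:
    s=snap(n); cv2.imwrite(f'pics/{n}0.png',s['img']); print(n,s['vertical_fov'],s['cx'],s['cy'],-s['R'].T@s['t'],s['R'][2])
print(robot.get_obs())
E
```

```text
pics
scene 50.892107107136276 319.9987704913289 206.66083121683081 [1.0132922  0.10874037 0.83116099] [-0.57879414 -0.1248118  -0.80586559]
top 45.546985832505904 314.37515074241674 196.23135006820442 [0.42960505 0.01023957 1.17824123] [ 0.05101519  0.02219198 -0.99845128]
wrist 71.5207762312488 320.2566200965973 200.61829545357892 [ 0.2903397  -0.47449448  0.38388902] [-0.26458189 -0.10913862 -0.95816762]
{'time': 0.15, 'joint_positions': array([-1.27708020e+00,  8.78049752e-02,  1.37186331e+00, -2.06863693e-05,
        1.68358562e+00, -1.03079009e-01]), 'qvel': array([-3.32153730e-04, -2.54694208e-03, -4.49969200e-03,  6.36515074e-05,
        1.00675027e-03, -2.56136682e-04]), 'joint_torque': array([ 7.65440909e-04, -3.40645051e+01, -3.02793038e+01,  7.17796083e-02,
        3.05573177e-02, -1.18765265e-04]), 'tool_pos': array([ 0.21243799, -0.50688008,  0.20458447]), 'ee_rot': array([-3.13993811e+00, -1.50487169e-04,  3.96792702e-01]), 'wrist_force': array([-0.82998748, -0.5856333 ,  0.19065247]), 'wrist_torque': array([0.01848505, 0.00896934, 0.01680357]), 'width': 0.09370616027646314}
```

View pics/scene0.png

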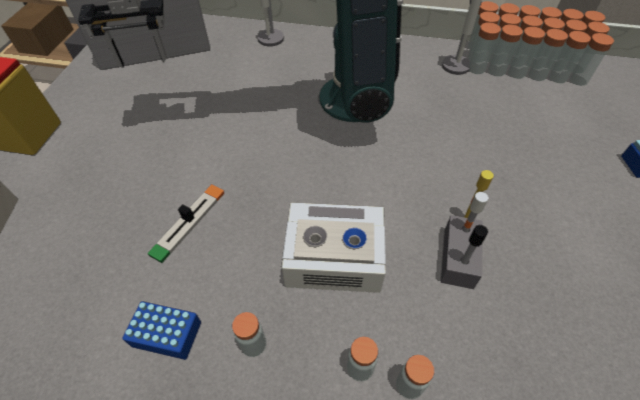

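View pics/top0.png

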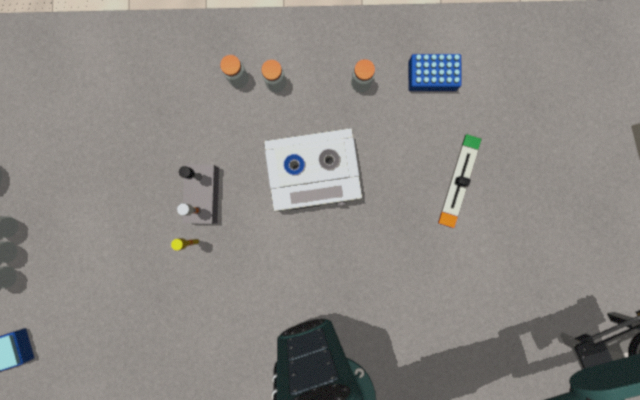

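View pics/wrist0.png

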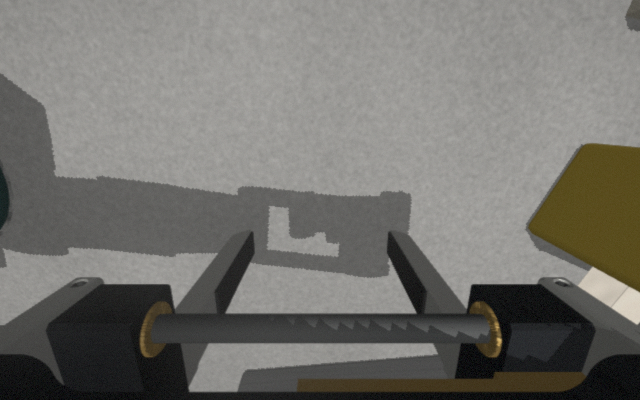

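The scene view shows the white handle at (479,203), the black one at (478,236) and a yellow look-alike at (485,181). It also shows the blue collar at (355,239) and the marker at (187,213). In the top view these sit at (184,210), (186,172), (178,244), (294,165) and (462,182). Next I'll measure them.

```bash
cat > m.py <<'E'
from h import *
S=snap('scene');T=snap('top')
def mask(s,kind,roi):
    h=cv2.cvtColor(s['img'],cv2.COLOR_BGR2HSV).astype(int);H,Sa,V=h[...,0],h[...,1],h[...,2]
    m={'white':(Sa<40)&(V>165),'black':(V<45),'yellow':(H>22)&(H<35)&(Sa>150),'blue':(H>105)&(H<130)&(Sa>130),
       'orange':(H<18)&(Sa>130),'green':(H>45)&(H<85)&(Sa>100)}[kind]
    x0,y0,x1,y1=roi; z=np.zeros_like(m); z[y0:y1,x0:x1]=m[y0:y1,x0:x1]
    n,l,st,c=cv2.connectedComponentsWithStats(z.astype(np.uint8))
    k=1+np.argmax(st[1:,4]); return c[k],st[k],(l==k)
E
python3 - <<'E'
from m import *
R={'white':((465,190,495,215),(172,198,195,222)),'black':((465,222,492,250),(175,162,198,182)),'yellow':((470,165,500,195),(165,232,187,252)),
'blue':((335,222,375,255),(278,148,310,180)),'orange':((200,180,230,205),(435,205,462,230)),'green':((140,240,175,265),(460,130,485,152))}
for k,(a,b) in R.items():
    ca,sa,_=mask(S,k,a);cb,sb,_=mask(T,k,b)
    print(k,ca.round(1),sa,cb.round(1),sb,'tri',tri((S,*ca),(T,*cb)).round(4),'dep',dpt(S,*ca).round(4),dpt(T,*cb).round(4))
for n,s,(x,y) in (('s',S,(478,235)),('t',T,(190,205)),('sm',S,(190,220)),('tm',T,(460,180)),('sw',S,(335,240)),('tw',T,(310,165))):
    c=s['img'][y-50:y+50,x-65:x+65]; cv2.imwrite(f'pics/c_{n}.png',cv2.resize(c,None,fx=6,fy=6,interpolation=cv2.INTER_CUBIC))
E
python3 -c "
import cv2,numpy as np
I=[cv2.resize(cv2.imread(f'pics/c_{n}.png'),(390,300)) for n in ('s','t','sm','tm')]
cv2.imwrite('pics/mos.png',np.vstack([np.hstack(I[:2]),np.hstack(I[2:])]))"
```

```text
white [481.8 196.5] [476 192  13  10  97] [182.1 208.8] [177 203  12  13 114] tri [0.4576 0.3135 0.1752] dep [0.459  0.3133 0.177 ] [0.4576 0.3136 0.1739]
black [477.7 235.6] [469 226  18  21 254] [190.8 173.8] [187 169   8   9  35] tri [0.5346 0.307  0.1498] dep [0.5489 0.3055 0.1712] [0.5328 0.2978 0.1651]
yellow [484.5 179.6] [478 171  15  20 158] [178.6 243.8] [172 239  15  11 132] tri [0.3823 0.3307 0.1426] dep [0.3926 0.3272 0.1539] [0.3831 0.3251 0.1602]
blue [354.3 236.6] [344 229  22  19 215] [293.7 164. ] [285 155  19  19 183] tri [0.5572 0.0798 0.1124] dep [0.5451 0.0793 0.0933] [0.5668 0.0848 0.0323]
orange [214.5 191.4] [205 185  19  15 158] [447.5 219.5] [439 212  18  16 194] tri [ 0.4285 -0.2865  0.0114] dep [ 0.4295 -0.2852  0.0129] [ 0.4286 -0.2868  0.0121]
green [158.5 252.8] [148 245  21  17 214] [471.6 141.4] [463 135  18  14 173] tri [ 0.6192 -0.3507  0.0096] dep [ 0.6228 -0.3461  0.0172] [ 0.6181 -0.3487  0.0171]
```

View pics/mos.png

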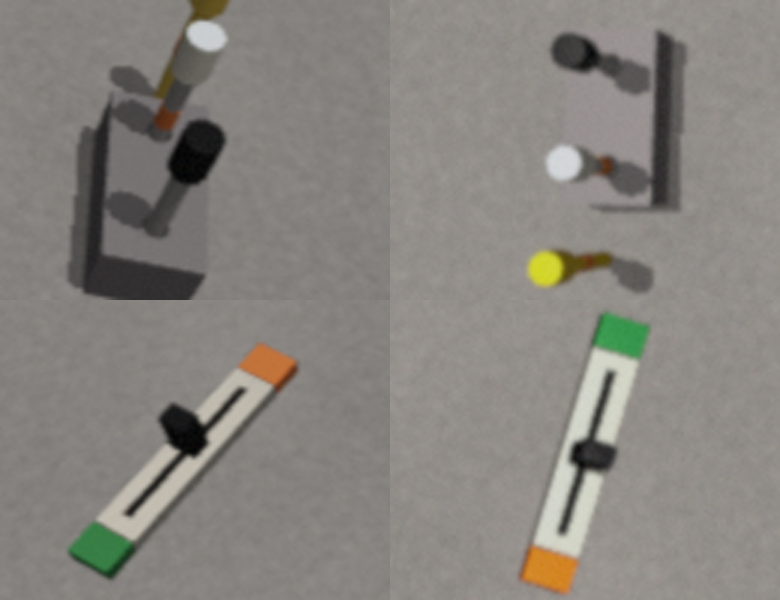

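```bash
cat >> h.py <<'E'
from scipy.spatial.transform import Rotation as Ro
def rel(p,yaw):
    o=robot.get_obs(); R0=Ro.from_euler('xyz',o['ee_rot']); R1=Ro.from_euler('xyz',[np.pi,0,yaw])
    print('at',o['tool_pos'].round(4),o['ee_rot'].round(4),'w',round(o['width'],4),'F',o['wrist_force'].round(1),'t',o['time'])
    print('rv',(R0.inv()*R1).as_rotvec().round(4),'cm',(R0.inv().apply(np.array(p)-o['tool_pos'])*100).round(2))
E
python3 - <<'E'
from m import *
print('probe top',plane(T,186.3,171.7,.175))
# stand dark side edge line in top
g=plane(T,182.1,208.8,.175);p=plane(T,186.3,171.7,.175);print(g,np.arctan2(*(p-g)[[1,0]]))
rel([.457,.313,.31],3.06)
E
```

```text
probe top [0.53647244 0.30452314 0.175     ]
[0.45763257 0.31327603 0.175     ] -0.11056833014060446
at [ 0.2125 -0.5072  0.2052] [-3.1412 -0.      0.3968] w 0.0938 F [-0.8  0.3  1.3] t 0.35
rv [-1.0000e-04 -6.0000e-04 -2.6632e+00] cm [ 54.24 -66.2  -10.45]
```

Call:
drive_tool([
  [[0,0,-2.66,54.2,-66.2,-10.5,100],[0,0,-2.66,54.2,-66.2,-10.5,100],[0,0,-2.66,54.2,-66.2,-10.5,100],[0,0,-2.66,54.2,-66.2,-10.5,100],[0,0,-2.66,54.2,-66.2,-10.5,100],[0,0,-2.66,54.2,-66.2,-10.5,100],[0,0,-2.66,54.2,-66.2,-10.5,100],[0,0,-2.66,54.2,-66.2,-10.5,100],[0,0,-2.66,54.2,-66.2,-10.5,100],[0,0,-2.66,54.2,-66.2,-10.5,100],[0,0,-2.66,54.2,-66.2,-10.5,100],[0,0,-2.66,54.2,-66.2,-10.5,100],[0,0,-2.66,54.2,-66.2,-10.5,100],[0,0,-2.66,54.2,-66.2,-10.5,100],[0,0,-2.66,54.2,-66.2,-10.5,100],[0,0,-2.66,54.2,-66.2,-10.5,100],[0,0,-2.66,54.2,-66.2,-10.5,100],[0,0,-2.66,54.2,-66.2,-10.5,100],[0,0,-2.66,54.2,-66.2,-10.5,100],[0,0,-2.66,54.2,-66.2,-10.5,100]],
])

```text
time: 2.35
tool_pos: [0.4564, 0.3125, 0.3103]
ee_rot: [-3.141, -0.001, 3.055]
wrist_force: [0.5, -0.2, 0.0]
width: 0.0938
```

Run:
```python
from h import *
s=snap('wrist'); cv2.imwrite('pics/w1.png',s['img']); 
for p in ([.4576,.3133,.175],[.5365,.3045,.175]): print(proj(s,p))
rel([.4576,.3133,.31],3.03)
```

```text
[320.99704371 192.73203895]
[319.46278398 253.84354695]
at [0.4564 0.312  0.3107] [-3.1416e+00 -1.0000e-04  3.0540e+00] w 0.0938 F [ 0.3 -0.5  0. ] t 2.4
rv [-0.     -0.0001  0.024 ] cm [-0.11  0.14  0.07]
```

View pics/w1.png

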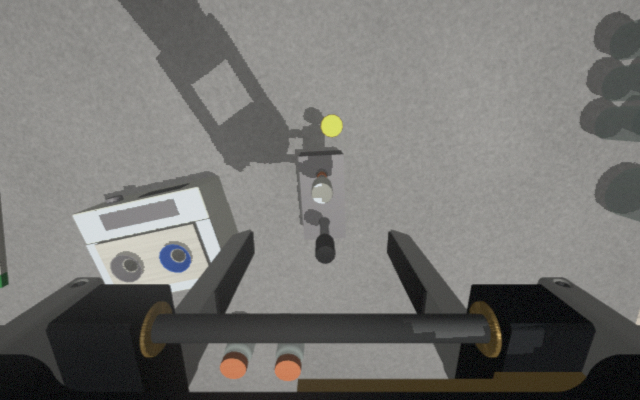

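The white handle top is at (321,194), matching my projection, with the black handle at (325,250) in line and the blue collar at (176,257). I'll refine the gauge position from this view and descend.

Run:
```python
from m import *
s=snap('wrist')
h=cv2.cvtColor(s['img'],cv2.COLOR_BGR2HSV)
print(h[180:210:2,321].tolist()); print(h[190,306:336:2].tolist())
cv2.imwrite('pics/w1c.png',cv2.resize(s['img'][130:280,260:380],None,fx=4,fy=4,interpolation=cv2.INTER_CUBIC))
z=s['depth'];print(z[186:200:3,312:332:3].round(3)); print(dpt(s,321,190),dpt(s,325,245))
```

```text
[[45, 15, 101], [25, 14, 108], [37, 14, 170], [33, 18, 170], [30, 17, 166], [30, 16, 164], [30, 17, 163], [30, 19, 165], [33, 15, 166], [40, 14, 168], [30, 14, 170], [100, 11, 213], [165, 3, 148], [10, 5, 149], [150, 5, 145]]
[[150, 5, 143], [0, 3, 149], [170, 5, 148], [23, 15, 138], [32, 20, 165], [30, 15, 166], [30, 15, 166], [30, 14, 166], [30, 17, 165], [33, 19, 164], [25, 17, 164], [30, 16, 164], [30, 16, 162], [33, 17, 147], [0, 3, 149]]
[[0.443 0.323 0.323 0.324 0.323 0.324 0.324]
 [0.331 0.325 0.325 0.325 0.324 0.325 0.325]
 [0.326 0.326 0.326 0.324 0.326 0.327 0.327]
 [0.33  0.328 0.328 0.329 0.326 0.328 0.327]
 [0.447 0.329 0.328 0.329 0.329 0.329 0.328]]
[0.4546037  0.31283    0.17534388] [0.52587885 0.31159917 0.17436568]
```

View pics/w1c.png

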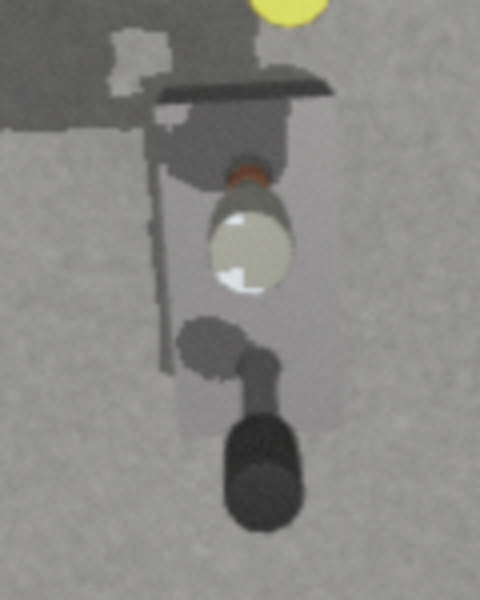

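Run:
```python
from m import *
s=snap('wrist')
g=plane(s,322.5,192.8,.175);p=plane(s,325.6,252.7,.175);print(g,p,np.arctan2(*(p-g)[[1,0]]))
c=(g+[.4576,.3133,.175])/2;print(c)
rel([c[0],c[1],.136],3.03)
```

```text
[0.45833112 0.31456444 0.175     ] [0.53632352 0.31182748 0.175     ] -0.035078364551717534
[0.45796556 0.31393222 0.175     ]
at [0.4566 0.312  0.311 ] [3.1408e+00 4.0000e-04 3.0551e+00] w 0.0942 F [-0.1  0.3 -0.1] t 2.7
rv [0.0008 0.0004 0.0251] cm [-0.11  0.19 17.5 ]
```

Call:
drive_tool([
  [[0,0,0.02,-0.1,0.2,5,90],[0,0,0.02,-0.1,0.2,9,90],[0,0,0.02,-0.1,0.2,13,90],[0,0,0.02,-0.1,0.2,15,90],[0,0,0.02,-0.1,0.2,17,90],[0,0,0.02,-0.1,0.2,17.5,90],[0,0,0.02,-0.1,0.2,17.5,90],[0,0,0.02,-0.1,0.2,17.5,60],[0,0,0.02,-0.1,0.2,17.5,40]],
])

```text
time: 3.6
tool_pos: [0.4587, 0.3145, 0.1378]
ee_rot: [3.139, 0.003, 3.035]
wrist_force: [-0.1, 0.3, -0.3]
width: 0.072
```

Run:
```python
from h import *
s=snap('wrist'); cv2.imwrite('pics/w2.png',s['img']); rel([.458,.314,.136],3.055)
```

```text
at [0.4586 0.3144 0.1377] [3.1391e+00 2.9000e-03 3.0351e+00] w 0.068 F [-0.   1.  -0.2] t 3.65
rv [ 0.0024  0.0029 -0.0199] cm [ 0.06 -0.05  0.17]
```

View pics/w2.png

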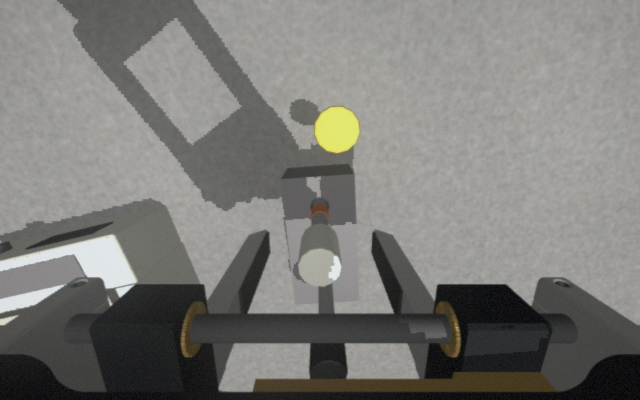

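The handle top, around (320,267), sits centred between the fingers at (265,240) and (378,240). I'll close on it.

Call:
drive_tool([
  [[0,0,0,0,0,0.1,0],[0,0,0,0,0,0.1,0],[0,0,0,0,0,0.1,0],[0,0,0,0,0,0.1,0],[0,0,0,0,0,0.1,0],[0,0,0,0,0,0.1,0],[0,0,0,0,0,0.1,0],[0,0,0,0,0,0.1,0],[0,0,0,0,0,0.1,0],[0,0,0,0,0,0.1,0]],
])

```text
time: 4.65
tool_pos: [0.4586, 0.3144, 0.1366]
ee_rot: [3.139, 0.003, 3.035]
wrist_force: [-0.7, -0.5, -0.7]
width: 0.0254
```

Run:
```python
from h import *
s=snap('wrist'); cv2.imwrite('pics/w3.png',s['img']); rel([.458,.314,.25],3.055)
```

```text
at [0.4586 0.3144 0.1366] [3.1393e+00 2.8000e-03 3.0350e+00] w 0.0256 F [0.1 0.1 0.1] t 4.7
rv [ 0.0023  0.0029 -0.02  ] cm [  0.03  -0.02 -11.34]
```

View pics/w3.png

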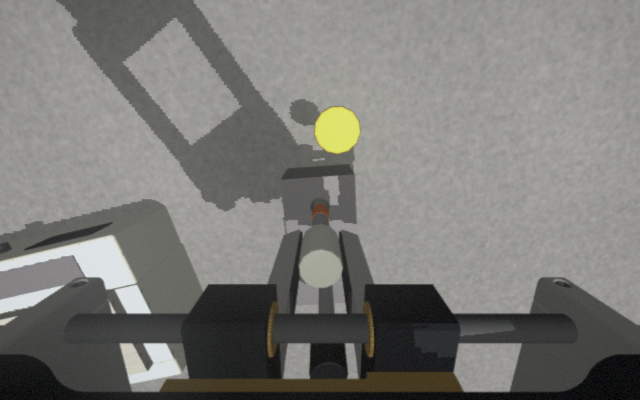

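The grip holds: width is 25.6 mm and the handle is at (321,268) between the pads. Next is a straight lift.

Call:
drive_tool([
  [[0,0,0,0,0,-1,0],[0,0,0,0,0,-3,0],[0,0,0,0,0,-5,0],[0,0,0,0,0,-8,0],[0,0,0,0,0,-11,0],[0,0,0,0,0,-14,0],[0,0,0,0,0,-15,0],[0,0,0,0,0,-15,0],[0,0,0,0,0,-15,0]],
])

```text
time: 5.6
tool_pos: [0.4578, 0.3139, 0.2851]
ee_rot: [3.141, 0.001, 3.035]
wrist_force: [1.1, 0.6, -1.9]
width: 0.0257
```

Run:
```python
from m import *
print({k:robot.get_obs()[k] for k in('tool_pos','width','wrist_force')})
w=snap('wrist')
for n,s in(('S',S),('T',T),('w',w)): cv2.imwrite(f'pics/l_{n}.png',s['img'])
cv2.imwrite('pics/lc.png',np.vstack([cv2.resize(S['img'][195:275,300:400],(600,480)[::1] if 0 else (400,320),interpolation=cv2.INTER_CUBIC)]))
a=cv2.resize(S['img'][200:280,300:400],(400,300*320//300),interpolation=cv2.INTER_CUBIC)
b=cv2.resize(T['img'][125:205,260:360],(400,320),interpolation=cv2.INTER_CUBIC)
cv2.imwrite('pics/wells.png',np.hstack([a,b]))
```

```text
{'tool_pos': array([0.45746699, 0.31372432, 0.28414902]), 'width': 0.025592497525698754, 'wrist_force': array([-0.49522236,  1.46352212, -0.93293334])}
```

View pics/l_w.png

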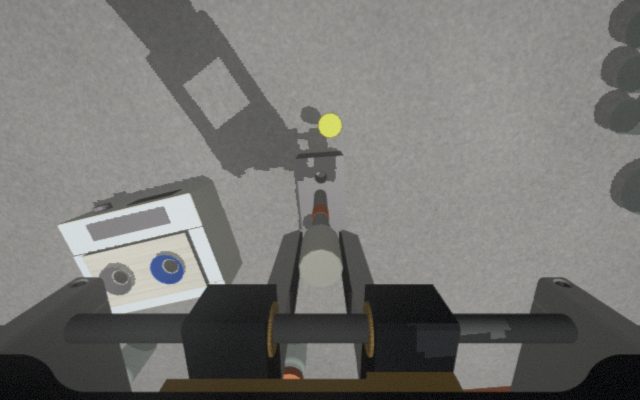

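View pics/l_S.png

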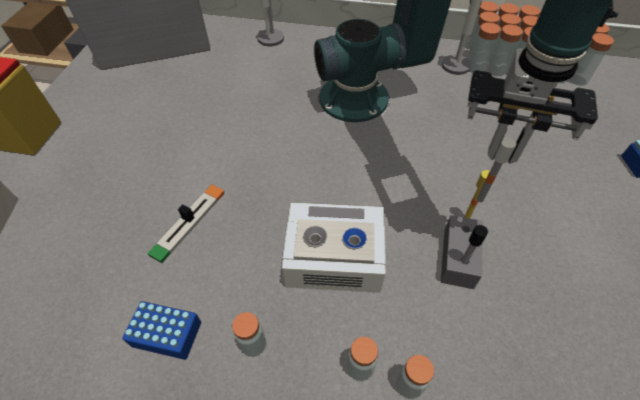

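View pics/wells.png

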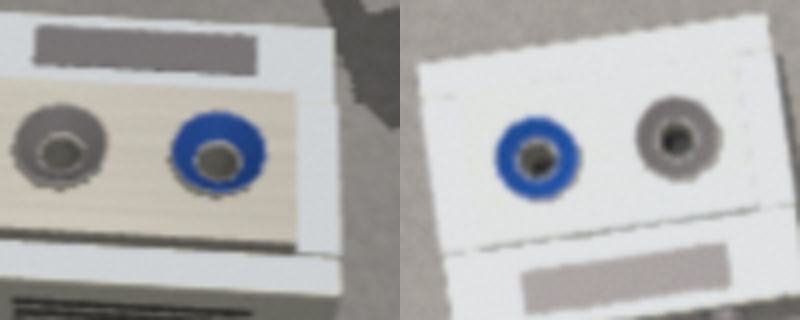

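The gauge hangs clear of the stand, and the blue collar is at about (354,239) in scene, (294.5,165) in top and (168,268) in wrist. I'll fit its outline in all three views.

```bash
cat > well.py <<'E'
from m import *
def ell(s,roi):
    c,st,m=mask(s,'blue',roi)
    k=cv2.findContours(m.astype(np.uint8),cv2.RETR_EXTERNAL,cv2.CHAIN_APPROX_NONE)[0]
    k=max(k,key=len); h=cv2.convexHull(k); return cv2.fitEllipse(h if len(h)>5 else k)
E
python3 - <<'E'
from well import *
W=snap('wrist')
e=[ell(S,(335,222,375,260)),ell(T,(278,148,310,182)),ell(W,(140,240,200,300))]
V=[S,T,W]
for a,s in zip(e,V): print(np.round(a[0],1),np.round(a[1],1), plane(s,*a[0],.11).round(4))
print(tri(*[(s,*a[0]) for a,s in zip(e,V)]),tri(*[(s,*a[0]) for a,s in zip(e[:2],V)]))
print('rimdepth', [dpt(T,294.5+r*np.cos(t),165+r*np.sin(t))[2].round(3) for r in(9,10) for t in np.arange(0,6.28,1)])
# shaft in wrist view: orange band and tip
E
```

```text
[354.2 237.7] [18.5 21.9] [0.5583 0.0802 0.11  ]
[293.8 164.1] [18.6 18.9] [0.5573 0.0797 0.11  ]
[166.4 268.4] [26.2 32.4] [0.5578 0.081  0.11  ]
[0.55776806 0.08010052 0.10908647] [0.55740002 0.07995913 0.10858029]
rimdepth [np.float64(0.112), np.float64(0.11), np.float64(0.109), np.float64(0.107), np.float64(0.109), np.float64(0.109), np.float64(0.109), np.float64(0.112), np.float64(0.1), np.float64(0.11), np.float64(0.106), np.float64(0.109), np.float64(0.108), np.float64(0.11)]
```

Run:
```python
from h import *
rel([.5578,.0803,.285],3.035)
```

```text
at [0.4578 0.3139 0.2853] [3.1406e+00 8.0000e-04 3.0350e+00] w 0.026 F [ 0.7 -0.2 -1.4] t 5.9
rv [0.001  0.0008 0.    ] cm [-1.243e+01 -2.216e+01  2.000e-02]
```

Call:
drive_tool([
  [[0.001,0.001,0,-1.5,-2.7,0,0],[0.001,0.001,0,-3.5,-6.2,0,0],[0.001,0.001,0,-5.5,-9.8,0,0],[0.001,0.001,0,-7.5,-13.4,0,0],[0.001,0.001,0,-9.5,-17,0,0],[0.001,0.001,0,-11,-19.6,0,0],[0.001,0.001,0,-12,-21.4,0,0],[0.001,0.001,0,-12.4,-22.2,0,0],[0.001,0.001,0,-12.4,-22.2,0,0],[0.001,0.001,0,-12.4,-22.2,0,0],[0.001,0.001,0,-12.4,-22.2,0,0],[0.001,0.001,0,-12.4,-22.2,0,0]],
])

```text
time: 7.1
tool_pos: [0.5572, 0.0811, 0.2854]
ee_rot: [3.141, 0.0, 3.037]
wrist_force: [0.9, 0.6, -0.6]
width: 0.0258
```

Run:
```python
from m import *
rel([.5578,.0803,.285],3.035)
W=snap('wrist')
cv2.imwrite('pics/o_s.png',cv2.resize(S['img'][120:270,290:430],(560,600),interpolation=cv2.INTER_CUBIC))
cv2.imwrite('pics/o_w.png',W['img'])
for z in (.164,.182): print('exp tip px',proj(S,[.5578,.0803,z]),proj(W,[.5578,.0803,z]))
```

```text
at [0.5573 0.0808 0.2854] [3.1414e+00 1.0000e-04 3.0363e+00] w 0.0258 F [ 0.9 -0.  -1.7] t 7.2
rv [0.0001 0.0001 0.0013] cm [-0.06 -0.04  0.04]
exp tip px [355.89231936 222.45137099] [319.7450758  195.43080264]
exp tip px [356.45666189 217.07372489] [319.71202245 199.98997175]
```

View pics/o_s.png

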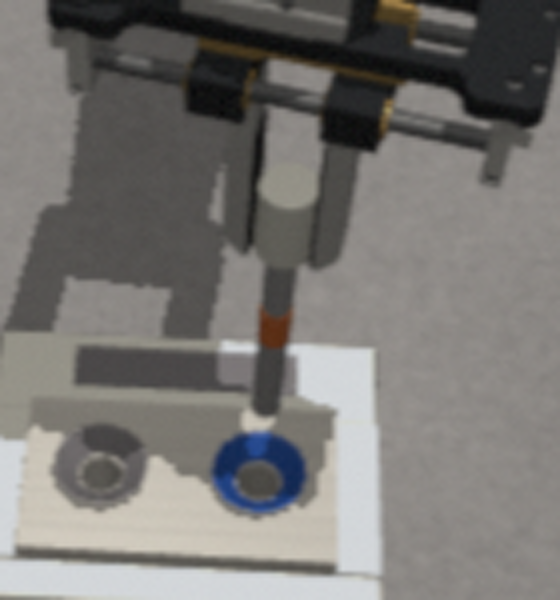

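View pics/o_w.png

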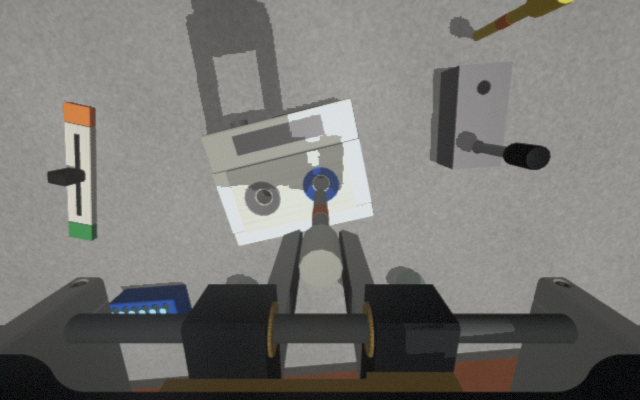

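The tip is at (356,223) in scene, within a pixel of the expected point, and the rod hangs upright over the blue well. I'll lower to just above the possible spacer depth.

Call:
drive_tool([
  [[0,0,0,-0.06,-0.03,2,0],[0,0,0,-0.06,-0.03,3.5,0],[0,0,0,-0.06,-0.03,5,0],[0,0,0,-0.06,-0.03,6,0],[0,0,0,-0.06,-0.03,7,0],[0,0,0,-0.06,-0.03,8,0],[0,0,0,-0.06,-0.03,9,0],[0,0,0,-0.06,-0.03,9.5,0],[0,0,0,-0.06,-0.03,9.7,0],[0,0,0,-0.06,-0.03,9.7,0],[0,0,0,-0.06,-0.03,9.7,0]],
])

```text
time: 8.35
tool_pos: [0.5582, 0.0803, 0.1889]
ee_rot: [3.141, 0.001, 3.036]
wrist_force: [0.4, -0.3, -1.1]
width: 0.0255
```

Run:
```python
from m import *
rel([.5578,.0803,.181],3.035)
cv2.imwrite('pics/d_s.png',cv2.resize(S['img'][120:270,290:430],(560,600),interpolation=cv2.INTER_CUBIC))
```

```text
at [0.5582 0.0803 0.189 ] [3.1413e+00 1.2000e-03 3.0361e+00] w 0.0255 F [-1.  -0.5 -1.7] t 8.45
rv [0.0003 0.0012 0.0011] cm [ 0.04 -0.    0.8 ]
```

View pics/d_s.png

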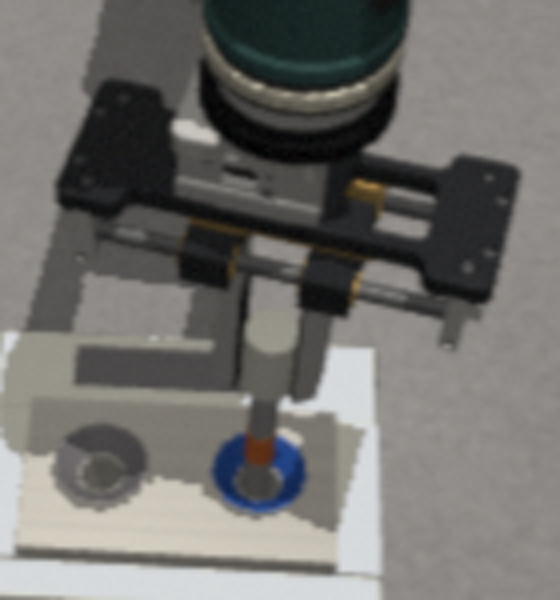

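The tip is in the bore with no force, and the band at (259,450) in the crop is at the collar. I'll inch through the spacer depth, watching the force.

Call:
drive_tool([
  [[0,0,0,0.04,0,0.4,0],[0,0,0,0.04,0,0.7,0],[0,0,0,0.04,0,0.9,0],[0,0,0,0.04,0,1.1,0],[0,0,0,0.04,0,1.2,0],[0,0,0,0.04,0,1.2,0]],
])

```text
time: 9.05
tool_pos: [0.5577, 0.0803, 0.1767]
ee_rot: [3.141, 0.001, 3.036]
wrist_force: [0.0, 0.4, -1.8]
width: 0.0254
```

Call:
drive_tool([
  [[0,0,0,0,0,0.4,0],[0,0,0,0,0,0.8,0],[0,0,0,0,0,1.2,0],[0,0,0,0,0,1.2,0]],
])

```text
time: 9.45
tool_pos: [0.5572, 0.0803, 0.1636]
ee_rot: [-3.142, -0.001, 3.036]
wrist_force: [-0.2, -1.3, -2.0]
width: 0.0255
```

Run:
```python
from m import *
rel([.5578,.0803,.139],3.036)
cv2.imwrite('pics/d2_s.png',cv2.resize(S['img'][120:270,290:430],(560,600),interpolation=cv2.INTER_CUBIC))
```

```text
at [0.5576 0.0803 0.1645] [3.1414e+00 4.0000e-04 3.0361e+00] w 0.0254 F [ 0.6 -0.4 -0.9] t 9.55
rv [0.0002 0.0004 0.0001] cm [-0.02 -0.    2.55]
```

View pics/d2_s.png

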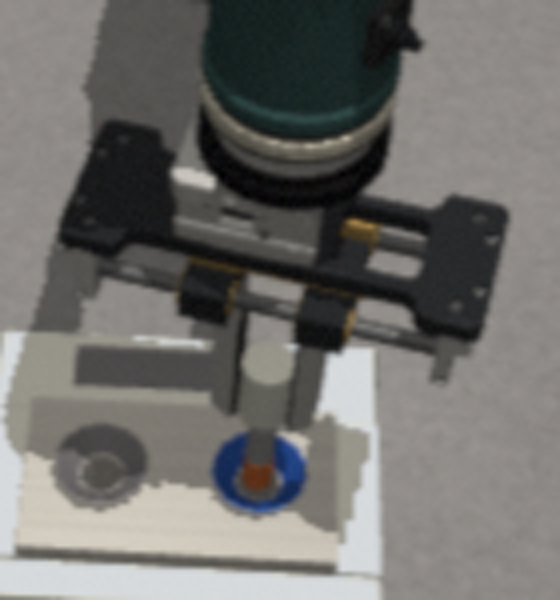

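The band is sinking into the bore and the handle hasn't slipped, so there's no spacer at the 50 mm depth. I'll keep going to the bottom.

Call:
drive_tool([
  [[0,0,0,0,0,0.6,0],[0,0,0,0,0,1.2,0],[0,0,0,0,0,1.7,0],[0,0,0,0,0,2.1,0],[0,0,0,0,0,2.4,0],[0,0,0,0,0,2.4,0],[0,0,0,0,0,2.4,0]],
])

```text
time: 10.25
tool_pos: [0.5577, 0.0803, 0.1405]
ee_rot: [3.141, 0.001, 3.036]
wrist_force: [0.2, 0.5, -1.8]
width: 0.0256
```

Call:
drive_tool([
  [[0,0,0,0,0,0.1,0],[0,0,0,0,0,0.2,0],[0,0,0,0,0,0.3,0],[0,0,0,0,0,0.3,0]],
])

```text
time: 10.65
tool_pos: [0.5576, 0.0803, 0.1374]
ee_rot: [3.141, 0.0, 3.036]
wrist_force: [-0.2, 0.3, -0.7]
width: 0.0255
```

Call:
drive_tool([
  [[0,0,0,0,0,0.05,0],[0,0,0,0,0,0.1,0],[0,0,0,0,0,0.15,0],[0,0,0,0,0,0.2,0],[0,0,0,0,0,0.2,0]],
])

```text
time: 11.15
tool_pos: [0.558, 0.0803, 0.1366]
ee_rot: [3.141, 0.002, 3.036]
wrist_force: [-1.2, -0.1, 4.6]
width: 0.0252
```

The wrist force shifted by +5 N at TCP z = 0.1366, exactly the clear-bottom height. I'll let go.

Call:
drive_tool([
  [[0,0,0,0,0,0,40],[0,0,0,0,0,0,60],[0,0,0,0,0,0,60],[0,0,0,0,0,0,60],[0,0,0,0,0,0,60]],
])

```text
time: 11.65
tool_pos: [0.5578, 0.0803, 0.1362]
ee_rot: [3.141, 0.001, 3.036]
wrist_force: [0.2, 0.5, 0.7]
width: 0.0559
```

Run:
```python
from m import *
rel([.5578,.0803,.26],3.036)
cv2.imwrite('pics/r_w.png',snap('wrist')['img'])
```

```text
at [0.5579 0.0803 0.1364] [3.1414e+00 1.5000e-03 3.0361e+00] w 0.0567 F [-0.1  0.2  0.6] t 11.75
rv [0.0002 0.0015 0.0001] cm [-1.000e-02  0.000e+00 -1.236e+01]
```

View pics/r_w.png

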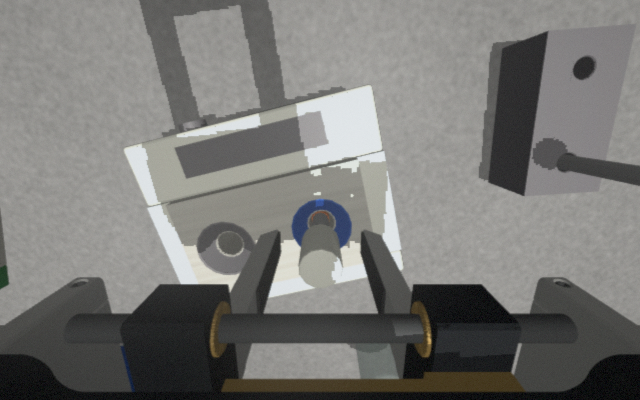

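Released: both fingers are clear of the handle at (321,262), which stands in the blue collar. I'll rise and read the gauge.

Call:
drive_tool([
  [[0,0,0,0,0,-2,60],[0,0,0,0,0,-5,60],[0,0,0,0,0,-9,60],[0,0,0,0,0,-12.5,60],[0,0,0,0,0,-14,60],[0,0,0,0,0,-14,60],[0,0,0,0,0,-14,60]],
])

```text
time: 12.5
tool_pos: [0.5576, 0.0803, 0.2758]
ee_rot: [3.141, 0.001, 3.036]
wrist_force: [-0.0, 0.8, -0.0]
width: 0.0565
```

Run:
```python
from m import *
W=snap('wrist')
a=cv2.resize(S['img'][190:270,310:400],(450,400),interpolation=cv2.INTER_CUBIC)
v,u=[int(x) for x in proj(W,[.5578,.0803,.14])][::-1]
b=cv2.resize(W['img'][v-40:v+40,u-35:u+35],(350,400),interpolation=cv2.INTER_CUBIC)
cv2.imwrite('pics/read.png',np.hstack([a,b]))
ca,sa,m=mask(S,'white',(345,195,365,240)) 
print('top of handle z by depth', [dpt(W,*(proj(W,[.5578+dx,.0803,.175])))[2].round(4) for dx in(-.006,0,.006)])
print(proj(S,[.5578,.0803,.175]))
# marker
for n,s,r in(('S',S,(150,190,225,250)),('T',T,(440,160,485,200))):
    h=cv2.cvtColor(s['img'],cv2.COLOR_BGR2HSV)
cv2.imwrite('pics/mk.png',np.hstack([cv2.resize(S['img'][180:265,145:230],(400,400),interpolation=cv2.INTER_CUBIC),cv2.resize(T['img'][130:230,420:520],(400,400),interpolation=cv2.INTER_CUBIC)]))
```

```text
top of handle z by depth [np.float64(0.1749), np.float64(0.1745), np.float64(0.1751)]
[356.23475119 219.18832226]
```

View pics/read.png

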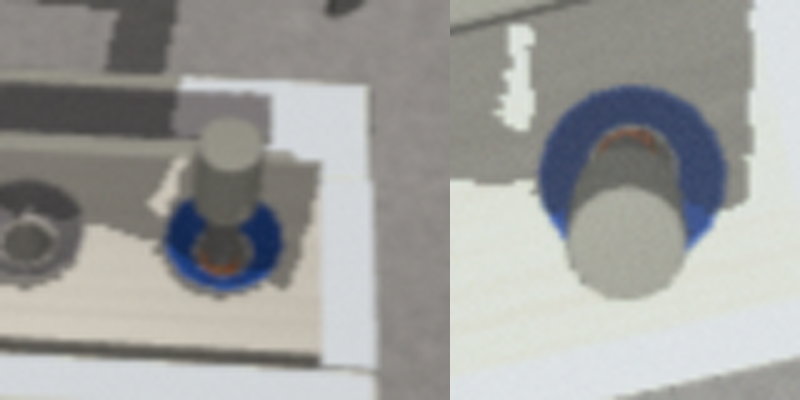

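View pics/mk.png

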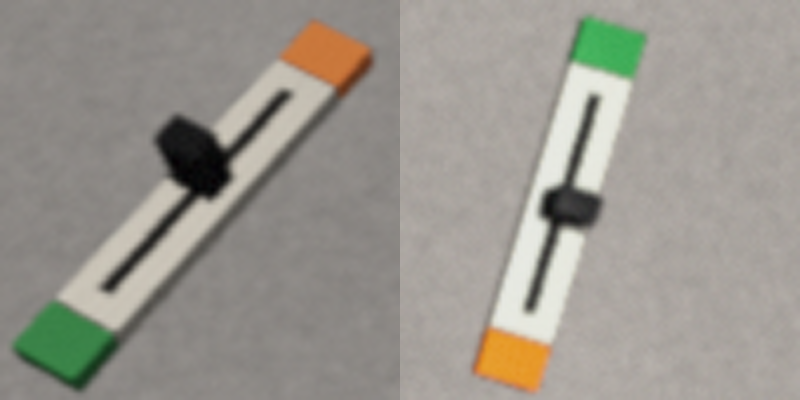

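The gauge bottomed: its top is at z = 0.175, so it stands 65 mm proud. The band is down in the bore, with only an orange sliver seen looking down the gap at (222,270) in the crop, and nothing orange shows above the collar. The well is clear, so the marker goes to green. Next I'll measure the marker.

Run:
```python
from m import *
h=cv2.cvtColor(T['img'],cv2.COLOR_BGR2HSV)
t=plane(T,463.3,181.2,.0545); print('marker top via top',t)
s_=plane(S,145+180*85/400,180+133*85/400,.0545); print('scene',s_, 'tri',tri((T,463.3,181.2),(S,145+180*85/400,180+133*85/400)))
o=np.array([.4286,-.2866]);g=np.array([.6186,-.3497]);d=(g-o)/np.linalg.norm(g-o);print(d,np.linalg.norm(g-o),np.arctan2(d[1],d[0]))
c=(o+g)/2; a=(t[:2]-c)@d; print('joint est',.06+a,'lat',(t[:2]-c)@[-d[1],d[0]])
st=c+d*(a-.05); print('start',st,'end marker',c+d*.06)
rel([*st,.276],np.pi+np.arctan2(d[1],d[0]))
```

```text
marker top via top [ 0.51808522 -0.31513947  0.0545    ]
scene [ 0.5197648  -0.31883887  0.0545    ] tri [ 0.51884575 -0.31733578  0.0535021 ]
[ 0.94903236 -0.31517864] 0.20020392104052312 -0.3206448843370172
joint est 0.05381743856606751 lat 0.0011189531861439646
start [ 0.47028093 -0.30044246] end marker [ 0.58054194 -0.33706072]
at [0.5571 0.0802 0.2747] [-3.1414e+00 -1.5000e-03  3.0360e+00] w 0.0564 F [-0.2 -0.3  0. ] t 12.75
rv [-0.0004 -0.0015  0.2151] cm [  4.63 -38.77  -0.12]
```

Call:
drive_tool([
  [[0,0,0.22,0.5,-4,0,0],[0,0,0.22,1,-9,0,0],[0,0,0.22,1.6,-14,0,0],[0,0,0.22,2.2,-19,0,0],[0,0,0.22,2.9,-24,0,0],[0,0,0.22,3.4,-29,0,0],[0,0,0.22,4,-34,0,0],[0,0,0.22,4.5,-37.5,0,0],[0,0,0.22,4.6,-38.8,0,0],[0,0,0.22,4.6,-38.8,5,0],[0,0,0.22,4.6,-38.8,10,0],[0,0,0.22,4.6,-38.8,14,0],[0,0,0.22,4.6,-38.8,14,0],[0,0,0.22,4.6,-38.8,14,0]],
])

```text
time: 14.15
tool_pos: [0.4705, -0.3, 0.1349]
ee_rot: [3.141, -0.003, 2.817]
wrist_force: [-0.2, -0.3, 1.2]
width: 0.0004
```

Run:
```python
from m import *
rel([.4703,-.3004,.032],2.821)
W=snap('wrist')
cv2.imwrite('pics/p_w.png',W['img']); cv2.imwrite('pics/p_s.png',S['img'])
```

```text
at [ 0.4721 -0.3015  0.1383] [-3.1393  0.0039  2.8168] w 0.0004 F [ 0.5 -0.4  0.3] t 14.25
rv [-0.0023  0.0039 -0.0042] cm [ 0.25  0.07 10.63]
```

View pics/p_w.png

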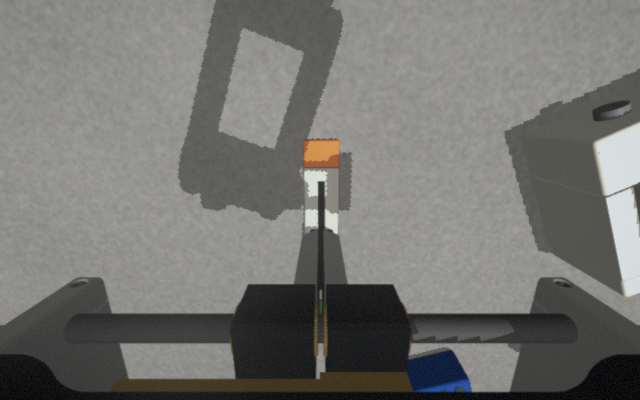

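View pics/p_s.png

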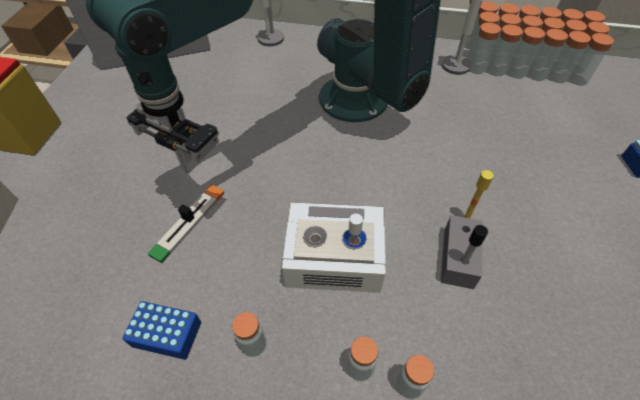

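The shut fingers are over the track's centre line on the orange side, with the marker still at (187,213) in scene. I'll descend behind it.

Call:
drive_tool([
  [[-0.002,0.004,0,0.2,0.05,4,0],[-0.002,0.004,0,0.2,0.05,7,0],[-0.002,0.004,0,0.2,0.05,9.5,0],[-0.002,0.004,0,0.2,0.05,10.5,0],[-0.002,0.004,0,0.2,0.05,10.5,0],[-0.002,0.004,0,0.2,0.05,10.5,0]],
])

```text
time: 14.9
tool_pos: [0.4723, -0.3021, 0.036]
ee_rot: [-3.14, 0.004, 2.817]
wrist_force: [-0.2, 0.1, 0.4]
width: 0.0006
```

Run:
```python
from m import *
d=np.array([.949,-.3152]); e=np.array([.5805,-.3371])
for k in (.03,.02,.016): print(k); rel([*(e-d*k),.032],2.821)
cv2.imwrite('pics/p2.png',cv2.resize(S['img'][140:270,130:260],(600,600),interpolation=cv2.INTER_CUBIC))
```

```text
0.03
at [ 0.4723 -0.3022  0.0362] [-3.1394  0.005   2.8167] w 0.0004 F [-0.5  0.   0.4] t 15.0
rv [-0.0022  0.005  -0.0043] cm [-8.36  0.13  0.46]
0.02
at [ 0.4723 -0.3022  0.0362] [-3.1394  0.005   2.8167] w 0.0004 F [-0.5  0.   0.4] t 15.0
rv [-0.0022  0.005  -0.0043] cm [-9.36  0.13  0.46]
0.016
at [ 0.4723 -0.3022  0.0362] [-3.1394  0.005   2.8167] w 0.0004 F [-0.5  0.   0.4] t 15.0
rv [-0.0022  0.005  -0.0043] cm [-9.76  0.14  0.47]
```

View pics/p2.png

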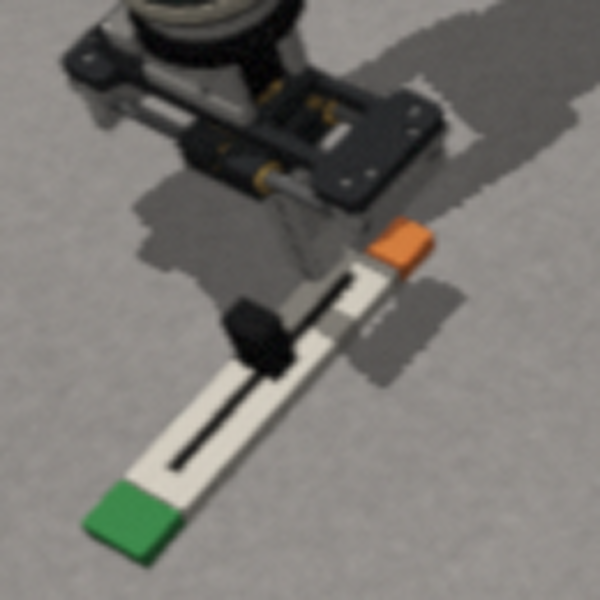

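The fingers stand behind the marker on its orange side, with the marker at (257,340) in the crop and clear of them. I'll push towards green.

Call:
drive_tool([
  [[-0.002,0.005,0,-1,0.1,0.4,0],[-0.002,0.005,0,-2,0.1,0.4,0],[-0.002,0.005,0,-3,0.1,0.4,0],[-0.002,0.005,0,-4,0.1,0.4,0],[-0.002,0.005,0,-5,0.1,0.4,0],[-0.002,0.005,0,-6,0.1,0.4,0],[-0.002,0.005,0,-7,0.1,0.4,0],[-0.002,0.005,0,-7.7,0.1,0.4,0],[-0.002,0.005,0,-8.2,0.1,0.4,0],[-0.002,0.005,0,-8.4,0.1,0.4,0],[-0.002,0.005,0,-8.4,0.1,0.4,0]],
])

```text
time: 16.1
tool_pos: [0.5527, -0.3282, 0.0324]
ee_rot: [-3.141, 0.001, 2.817]
wrist_force: [-0.1, 0.8, 0.3]
width: 0.0003
```

Run:
```python
from m import *
d=np.array([.949,-.3152]); e=np.array([.5805,-.3371])
o=robot.get_obs(); print('dist behind end',(e-o['tool_pos'][:2])@d)
rel([*(e-d*.018),.032],2.821)
cv2.imwrite('pics/p3.png',cv2.resize(S['img'][160:280,120:240],(600,600),interpolation=cv2.INTER_CUBIC))
```

```text
dist behind end 0.02935137820796718
at [ 0.5525 -0.3282  0.0327] [-3.1412e+00  9.0000e-04  2.8166e+00] w 0.0006 F [ 0.1 -0.1  0.7] t 16.2
rv [-0.0004  0.0009 -0.0044] cm [-1.14  0.04  0.07]
```

View pics/p3.png

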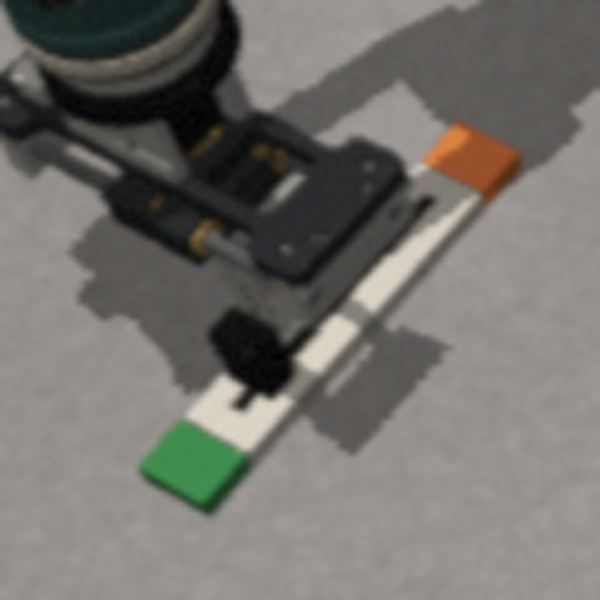

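The marker is following and is now at (250,355) in the crop, short of the slot's green end. I'll push on in smaller steps.

Call:
drive_tool([
  [[0,0,0,-0.3,0,0,0],[0,0,0,-0.6,0,0,0],[0,0,0,-0.8,0,0,0],[0,0,0,-0.9,0,0,0],[0,0,0,-1,0,0,0]],
])

```text
time: 16.7
tool_pos: [0.5621, -0.3314, 0.0327]
ee_rot: [-3.141, 0.001, 2.817]
wrist_force: [-1.7, 0.1, 0.9]
width: 0.001
```

Call:
drive_tool([
  [[0,0,0,-0.1,0,0,0],[0,0,0,-0.2,0,0,0],[0,0,0,-0.2,0,0,0]],
])

```text
time: 17.0
tool_pos: [0.5622, -0.3315, 0.0328]
ee_rot: [-3.141, -0.004, 2.817]
wrist_force: [-5.8, 3.0, 3.9]
width: 0.0006
```

Call:
drive_tool([
  [[0,0,0,-0.1,0,0,0],[0,0,0,-0.2,0,0,0],[0,0,0,-0.2,0,0,0]],
])

```text
time: 17.3
tool_pos: [0.5622, -0.3315, 0.0328]
ee_rot: [3.141, -0.008, 2.817]
wrist_force: [-7.6, 3.0, 5.2]
width: 0.0004
```

The position stalled and force rose to about 8 N, 19 mm behind the predicted end, so the marker is against its stop. I'll back off, rise and check.

Call:
drive_tool([
  [[0,0,0,0.5,0,0,0],[0,0,0,1.5,0,0,0],[0,0,0,3,0,0,0],[0,0,0,3,0,-5,0],[0,0,0,3,0,-10,0],[0,0,0,6,0,-15,0],[0,0,0,11,0,-20,0],[0,0,0,16,0,-20,0],[0,0,0,16,0,-20,0],[0,0,0,16,0,-20,0],[0,0,0,16,0,-20,0]],
])

```text
time: 18.4
tool_pos: [0.4125, -0.2811, 0.2345]
ee_rot: [-3.141, -0.006, 2.816]
wrist_force: [0.7, 0.2, 0.3]
width: 0.0003
```

Run:
```python
from m import *
rel([.5,0,.3],2.8)
cv2.imwrite('pics/f_s.png',S['img']);cv2.imwrite('pics/f_w.png',snap('wrist')['img'])
cv2.imwrite('pics/f_c.png',np.hstack([cv2.resize(S['img'][175:275,130:230],(400,400),interpolation=cv2.INTER_CUBIC),cv2.resize(T['img'][130:230,420:520],(400,400),interpolation=cv2.INTER_CUBIC)]))
```

```text
at [ 0.4127 -0.281   0.2331] [ 3.1409 -0.0091  2.8168] w 0.0004 F [-0.5  0.1 -1.3] t 18.5
rv [ 0.0006 -0.0091  0.0168] cm [ 0.76 29.42 -6.66]
```

View pics/f_s.png

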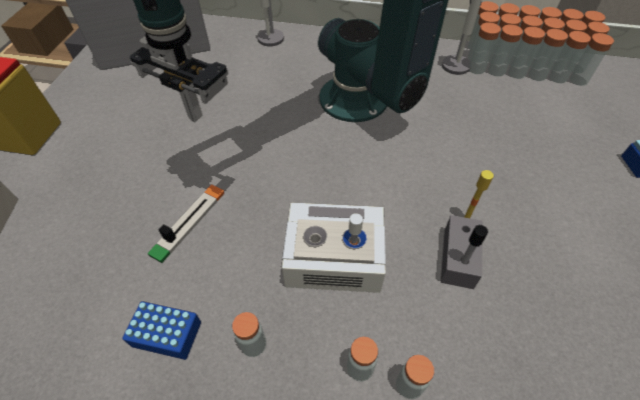

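View pics/f_c.png

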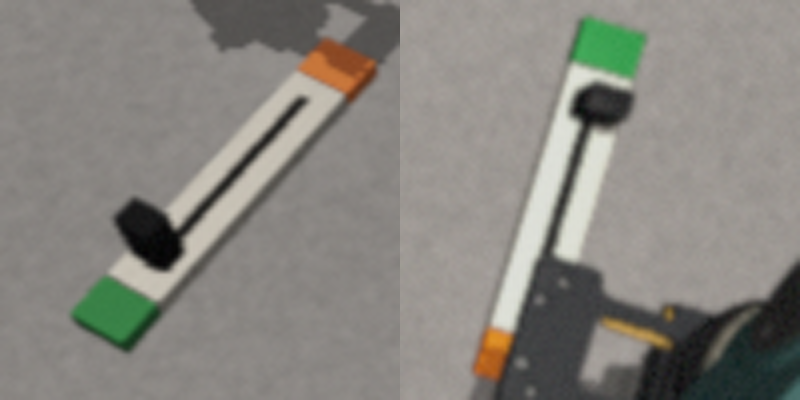

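Run:
```python
from m import *
o=np.array([.4286,-.2866]);g=np.array([.6186,-.3497]);d=(g-o)/np.linalg.norm(g-o);c=(o+g)/2
t=plane(T,470.9,154.8,.0545);print(t,.06+(t[:2]-c)@d)
robot.close_job()
```

```text
[ 0.58019612 -0.3345914   0.0545    ] 0.11889352260861127
the job is handed in; nothing more can be done
```

The gauge is bottomed in the blue-collared well, which read clear, so I slid the black marker to the green end and handed the job in at about 18.6 s of the 61 s allowed.

- **Gauge:** I gripped it by the white handle, lifted it out of the stand and lowered it slowly into the well. It met no resistance at the spacer depth and made contact at about 5 N at the clear-bottom height. After release, its top measured about 0.175 m, which is 65 mm proud of the rim.
- **Band reading:** Nothing orange shows above the collar. Only a sliver can be seen looking down the gap inside the bore. This agrees with the measured height.
- **Marker:** I pushed it with the shut fingers until it stalled at about 8–10 N, then backed off. From the top view it sits at about 0.119 m of 0.12, within my measuring error of the stop.
- **Other objects:** In the last picture the gauge stands in the blue collar. The black rod and the yellow look-alike are where they were, and the robot is clear of everything.

No check failed. The two camera views of the marker, taken before the push, differed by about 4 mm sideways.

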